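# Finish dealing cedar blocks to the sloping shoe trays

## Task

Finish dealing the stacked cedar blocks to the two sloping shoe trays, one block to each tray in turn: the tray that has none gets the next block, then the other tray, and so on by turns until the stack is used up and both trays hold two. Press each block fully home in its own pocket so that it lies flush with the tray floor, and leave the brush, spool, dish and watch stand where they are.

Things in the scene. Friction and masses are not known exactly. Their poses are not given: they have to be found in the camera images.
- block_1: loose reddish cedar block, 90 x 44 x 20 mm (x, y, z), about 36 g, origin at its centre. It fits a pocket with 4 mm to spare on each side, long side along the tray; fully home its top is level with the tray floor. Starts flat in a rough stack of three on the shelf, to the robot's left. Bottom of the stack.
- block_2: loose reddish cedar block, 90 x 44 x 20 mm (x, y, z), about 36 g, origin at its centre. It fits a pocket with 4 mm to spare on each side, long side along the tray; fully home its top is level with the tray floor. Starts flat in a rough stack of three on the shelf, to the robot's left. Middle of the stack.
- block_3: loose reddish cedar block, 90 x 44 x 20 mm (x, y, z), about 36 g, origin at its centre. It fits a pocket with 4 mm to spare on each side, long side along the tray; fully home its top is level with the tray floor. Starts flat in a rough stack of three on the shelf, to the robot's left. Top of the stack.
- tray_1: grey shoe tray, 250 x 150 mm, fixed on the rack, sloping 25 degrees, high (toe) end to the robot, low (heel) end away from it. Origin: centre of its underside; +x down the slope to the heel, +y across, +z square out of it. Floor surface at z = 23 mm; 4 mm thick rim 15 mm above the floor (7 at the heel). Holds its first block already, fixed flush in the toe pocket; heel pocket empty.
- tray_2: grey shoe tray, 250 x 150 mm, fixed on the rack, sloping 25 degrees, high (toe) end to the robot, low (heel) end away from it. Origin: centre of its underside; +x down the slope to the heel, +y across, +z square out of it. Floor surface at z = 23 mm; 4 mm thick rim 15 mm above the floor (7 at the heel). This tray has no block yet: toe and heel pockets empty.
- tray_1_heel (a point): the empty heel pocket of tray_1. Pocket 98 mm along the tray, 52 mm across, 20 mm deep, square-edged, on the tray's centre line 58 mm from its middle. The point is the centre of its mouth, level with the tray floor; axes as the tray's: +x down the slope along the tray, +y across, +z square out of the floor.
- tray_2_toe (a point): the empty toe pocket of tray_2. Pocket 98 mm along the tray, 52 mm across, 20 mm deep, square-edged, on the tray's centre line 58 mm from its middle. The point is the centre of its mouth, level with the tray floor; axes as the tray's: +x down the slope along the tray, +y across, +z square out of the floor.
- tray_2_heel (a point): the empty heel pocket of tray_2. Pocket 98 mm along the tray, 52 mm across, 20 mm deep, square-edged, on the tray's centre line 58 mm from its middle. The point is the centre of its mouth, level with the tray floor; axes as the tray's: +x down the slope along the tray, +y across, +z square out of the floor.
- rack: sloping slatted bamboo shoe rack, fixed, 360 mm wide (y), 270 mm deep (x), high edge to the robot, carrying the two trays side by side, 158 mm apart, either one on the left; origin on the shelf under its middle. The stop rail along the low far edge is about 55 mm high, the tray rims at the high edge about 185 mm.
- brush: steel-backed shoe-cleaning brush lying bristles down, 196 mm long along its x, 40 mm wide, 32 mm high; origin under its middle. Bystander.
- spool: red hair-tie spool standing on end, 60 mm across, 60 mm high; origin under its middle. Bystander.
- dish: round dark wooden dish with two safety pins in it, 110 mm across, 22 mm high; origin under its middle. Bystander.
- watch_stand: clear acrylic watch stand, base 90 x 80 mm, about 120 mm high; origin under its middle. Bystander. Beyond it, at the right end of the shelf, stands a grey shoe-storage box 140 mm high, fixed, well clear of the work.
There are look-alikes about, which are no part of the job. What is shaped like the block_3 but red or yellow is not meant.

How it is judged (in metres and radians):
On the way, in this order (a step that is already met when the one before it is completed fails the run):
1. the tray that had no block has its first one in one of its pockets (((x of block_1 in the frame of tray_2_toe between -0.03 and 0.03 m and y of block_1 in the frame of tray_2_toe between -0.02 and 0.02 m and z of block_1 in the frame of tray_2_toe between -0.015 and 0.004 m) or (x of block_2 in the frame of tray_2_toe between -0.03 and 0.03 m and y of block_2 in the frame of tray_2_toe between -0.02 and 0.02 m and z of block_2 in the frame of tray_2_toe between -0.015 and 0.004 m) or (x of block_3 in the frame of tray_2_toe between -0.03 and 0.03 m and y of block_3 in the frame of tray_2_toe between -0.02 and 0.02 m and z of block_3 in the frame of tray_2_toe between -0.015 and 0.004 m) or (x of block_1 in the frame of tray_2_heel between -0.03 and 0.03 m and y of block_1 in the frame of tray_2_heel between -0.02 and 0.02 m and z of block_1 in the frame of tray_2_heel between -0.015 and 0.004 m) or (x of block_2 in the frame of tray_2_heel between -0.03 and 0.03 m and y of block_2 in the frame of tray_2_heel between -0.02 and 0.02 m and z of block_2 in the frame of tray_2_heel between -0.015 and 0.004 m) or (x of block_3 in the frame of tray_2_heel between -0.03 and 0.03 m and y of block_3 in the frame of tray_2_heel between -0.02 and 0.02 m and z of block_3 in the frame of tray_2_heel between -0.015 and 0.004 m))), for 0.2 s.
2. the other tray has its second block in its free pocket (((x of block_1 in the frame of tray_1_heel between -0.03 and 0.03 m and y of block_1 in the frame of tray_1_heel between -0.02 and 0.02 m and z of block_1 in the frame of tray_1_heel between -0.015 and 0.004 m) or (x of block_2 in the frame of tray_1_heel between -0.03 and 0.03 m and y of block_2 in the frame of tray_1_heel between -0.02 and 0.02 m and z of block_2 in the frame of tray_1_heel between -0.015 and 0.004 m) or (x of block_3 in the frame of tray_1_heel between -0.03 and 0.03 m and y of block_3 in the frame of tray_1_heel between -0.02 and 0.02 m and z of block_3 in the frame of tray_1_heel between -0.015 and 0.004 m))), for 0.2 s.
At the end, for the whole second after the job is handed in: both trays hold two blocks: each of the three pockets that were empty has one of the blocks from the stack lying in it, at rest, its top level with the tray floor to within 2.5 mm and parallel to it to within 0.06 rad (((x of block_1 in the frame of tray_1_heel between -0.006 and 0.006 m and y of block_1 in the frame of tray_1_heel between -0.006 and 0.006 m and z of block_1 in the frame of tray_1_heel between -0.0125 and -0.0075 m and angle between the z axis of block_1 and the z axis of tray_1_heel, either way round below 0.06 rad) or (x of block_2 in the frame of tray_1_heel between -0.006 and 0.006 m and y of block_2 in the frame of tray_1_heel between -0.006 and 0.006 m and z of block_2 in the frame of tray_1_heel between -0.0125 and -0.0075 m and angle between the z axis of block_2 and the z axis of tray_1_heel, either way round below 0.06 rad) or (x of block_3 in the frame of tray_1_heel between -0.006 and 0.006 m and y of block_3 in the frame of tray_1_heel between -0.006 and 0.006 m and z of block_3 in the frame of tray_1_heel between -0.0125 and -0.0075 m and angle between the z axis of block_3 and the z axis of tray_1_heel, either way round below 0.06 rad)) and ((x of block_1 in the frame of tray_2_toe between -0.006 and 0.006 m and y of block_1 in the frame of tray_2_toe between -0.006 and 0.006 m and z of block_1 in the frame of tray_2_toe between -0.0125 and -0.0075 m and angle between the z axis of block_1 and the z axis of tray_2_toe, either way round below 0.06 rad) or (x of block_2 in the frame of tray_2_toe between -0.006 and 0.006 m and y of block_2 in the frame of tray_2_toe between -0.006 and 0.006 m and z of block_2 in the frame of tray_2_toe between -0.0125 and -0.0075 m and angle between the z axis of block_2 and the z axis of tray_2_toe, either way round below 0.06 rad) or (x of block_3 in the frame of tray_2_toe between -0.006 and 0.006 m and y of block_3 in the frame of tray_2_toe between -0.006 and 0.006 m and z of block_3 in the frame of tray_2_toe between -0.0125 and -0.0075 m and angle between the z axis of block_3 and the z axis of tray_2_toe, either way round below 0.06 rad)) and ((x of block_1 in the frame of tray_2_heel between -0.006 and 0.006 m and y of block_1 in the frame of tray_2_heel between -0.006 and 0.006 m and z of block_1 in the frame of tray_2_heel between -0.0125 and -0.0075 m and angle between the z axis of block_1 and the z axis of tray_2_heel, either way round below 0.06 rad) or (x of block_2 in the frame of tray_2_heel between -0.006 and 0.006 m and y of block_2 in the frame of tray_2_heel between -0.006 and 0.006 m and z of block_2 in the frame of tray_2_heel between -0.0125 and -0.0075 m and angle between the z axis of block_2 and the z axis of tray_2_heel, either way round below 0.06 rad) or (x of block_3 in the frame of tray_2_heel between -0.006 and 0.006 m and y of block_3 in the frame of tray_2_heel between -0.006 and 0.006 m and z of block_3 in the frame of tray_2_heel between -0.0125 and -0.0075 m and angle between the z axis of block_3 and the z axis of tray_2_heel, either way round below 0.06 rad)) and linear speed of each of block_1, block_2, block_3 below 0.02 m/s); the robot touches nothing.
It fails at once if the tray that started with a block gets its second while the other tray still has none (((x of block_1 in the frame of tray_1_heel between -0.03 and 0.03 m and y of block_1 in the frame of tray_1_heel between -0.02 and 0.02 m and z of block_1 in the frame of tray_1_heel between -0.015 and 0.004 m) or (x of block_2 in the frame of tray_1_heel between -0.03 and 0.03 m and y of block_2 in the frame of tray_1_heel between -0.02 and 0.02 m and z of block_2 in the frame of tray_1_heel between -0.015 and 0.004 m) or (x of block_3 in the frame of tray_1_heel between -0.03 and 0.03 m and y of block_3 in the frame of tray_1_heel between -0.02 and 0.02 m and z of block_3 in the frame of tray_1_heel between -0.015 and 0.004 m)) and not ((x of block_1 in the frame of tray_2_toe between -0.03 and 0.03 m and y of block_1 in the frame of tray_2_toe between -0.02 and 0.02 m and z of block_1 in the frame of tray_2_toe between -0.015 and 0.004 m) or (x of block_2 in the frame of tray_2_toe between -0.03 and 0.03 m and y of block_2 in the frame of tray_2_toe between -0.02 and 0.02 m and z of block_2 in the frame of tray_2_toe between -0.015 and 0.004 m) or (x of block_3 in the frame of tray_2_toe between -0.03 and 0.03 m and y of block_3 in the frame of tray_2_toe between -0.02 and 0.02 m and z of block_3 in the frame of tray_2_toe between -0.015 and 0.004 m) or (x of block_1 in the frame of tray_2_heel between -0.03 and 0.03 m and y of block_1 in the frame of tray_2_heel between -0.02 and 0.02 m and z of block_1 in the frame of tray_2_heel between -0.015 and 0.004 m) or (x of block_2 in the frame of tray_2_heel between -0.03 and 0.03 m and y of block_2 in the frame of tray_2_heel between -0.02 and 0.02 m and z of block_2 in the frame of tray_2_heel between -0.015 and 0.004 m) or (x of block_3 in the frame of tray_2_heel between -0.03 and 0.03 m and y of block_3 in the frame of tray_2_heel between -0.02 and 0.02 m and z of block_3 in the frame of tray_2_heel between -0.015 and 0.004 m))).
It fails at once if the tray that started empty gets its second block before the other tray has its second (((x of block_1 in the frame of tray_2_toe between -0.03 and 0.03 m and y of block_1 in the frame of tray_2_toe between -0.02 and 0.02 m and z of block_1 in the frame of tray_2_toe between -0.015 and 0.004 m) or (x of block_2 in the frame of tray_2_toe between -0.03 and 0.03 m and y of block_2 in the frame of tray_2_toe between -0.02 and 0.02 m and z of block_2 in the frame of tray_2_toe between -0.015 and 0.004 m) or (x of block_3 in the frame of tray_2_toe between -0.03 and 0.03 m and y of block_3 in the frame of tray_2_toe between -0.02 and 0.02 m and z of block_3 in the frame of tray_2_toe between -0.015 and 0.004 m)) and ((x of block_1 in the frame of tray_2_heel between -0.03 and 0.03 m and y of block_1 in the frame of tray_2_heel between -0.02 and 0.02 m and z of block_1 in the frame of tray_2_heel between -0.015 and 0.004 m) or (x of block_2 in the frame of tray_2_heel between -0.03 and 0.03 m and y of block_2 in the frame of tray_2_heel between -0.02 and 0.02 m and z of block_2 in the frame of tray_2_heel between -0.015 and 0.004 m) or (x of block_3 in the frame of tray_2_heel between -0.03 and 0.03 m and y of block_3 in the frame of tray_2_heel between -0.02 and 0.02 m and z of block_3 in the frame of tray_2_heel between -0.015 and 0.004 m)) and not ((x of block_1 in the frame of tray_1_heel between -0.03 and 0.03 m and y of block_1 in the frame of tray_1_heel between -0.02 and 0.02 m and z of block_1 in the frame of tray_1_heel between -0.015 and 0.004 m) or (x of block_2 in the frame of tray_1_heel between -0.03 and 0.03 m and y of block_2 in the frame of tray_1_heel between -0.02 and 0.02 m and z of block_2 in the frame of tray_1_heel between -0.015 and 0.004 m) or (x of block_3 in the frame of tray_1_heel between -0.03 and 0.03 m and y of block_3 in the frame of tray_1_heel between -0.02 and 0.02 m and z of block_3 in the frame of tray_1_heel between -0.015 and 0.004 m))).
It fails at once if the brush, spool, dish or watch stand is shifted by more than 20 mm (distance of any of brush, spool, dish, watch_stand from where it was at the start of the episode above 0.02 m).
It also fails if it takes over 72 s, if anything falls off the work surface, if the arm or the gripper's body presses on something with over 40 N, if the wrist force passes 120 N, or if a joint passes its speed limit or range.

## Robot

A 6-joint arm with a two-finger parallel gripper is mounted at the origin on the work surface. World frame = base frame: x ahead of the robot, y to its left, z up, the work surface at z = 0. Lengths are in mm, angles in rad, forces in N, time in s.
With the tool pointing down it reaches from about 300 to 775 mm from the base axis. Payload 14.6 kg.
Tool frame: the origin (TCP) lies between the finger pads; the fingertips stand 17 mm ahead of it and the grasp point (between the pads) lies 2 mm behind it (manip.tip_reach is the distance from the TCP to the fingertips, in mm); z points along the fingers, y is the line along which they close (so a half turn about z gives the same grasp; the last joint's range is limited). The gripper opens to 94 mm and grips with 3 to 60 N. Pads are 16 mm wide; open, the fingers measure 119 mm over their backs; the gripper's body (75 mm by 177 mm) begins 78 mm behind the grasp point.
Start: joints at [-1.176, 0.3, 1.521, -0, 1.321, -0.067], TCP at [245.05, -492.382, 222.446] pointing down, gripper open.
Joint ranges: [-3.03, 3.03], [-0.79, 2.21], [0.23, 2.52], [-1.04, 4.18], [0, 3.07], [-2.55, 2.55]. Speed limits (rad/s): [2.22, 2.22, 2.57, 3.14, 3.14, 3.14].

## Interface

Orientations are given as [roll, pitch, yaw] about the fixed x, y, z axes, in that order (R = Rz(yaw) Ry(pitch) Rx(roll)).
In Python, from cell import manip, viewer gives the robot as it stands.
- The arm moves only by the tool apply_moves, never from a script. Its argument "moves" is a list of rows, each a list of 3 entries, a list of its own where there are three numbers: the shift along the tool's x, y, z each as a share of 0.25 m, from -1 to 1, then the turn, a rotation vector about the tool's x, y, z each as a share of pi rad, from -1 to 1, then the closure, from 0 (fully open) to 1 (shut). In form: [[[dx, dy, dz], [wx, wy, wz], grip], ...]. A call has 1 to 12 rows; each row is the pose to reach, as a shift and turn from the pose commanded when the call began, along the tool's axes at that moment, turning the shorter way round; what a row does not reach only later rows make up. A row lasts 1/12 s, in which the tool goes at most 41.7 mm and 7.16 degrees, less where a joint would pass 70% of its speed; a pose out of reach is approached as far as the arm can. A call with a number of a shift or a turn outside -1 to 1 is refused whole. A call with a gripper value outside its range is refused whole. The fingers move at their own pace and stop on an object; "squeeze" is the grip in N (left out, the last holds). Time passes only in rows, so rows that repeat a pose let the fingers close. It gives the time, the measured TCP pose, the force, the opening and the grip force at its end, in the units of the state.
- manip.read_state(): the state, without advancing time (a new reading comes with each control period).
- viewer.camera(name): name is "scene" or "top"; returns the picture (480x640x3 uint8, blue, green, red); there is no depth.
- viewer.camera_info(name): a dict with "camera_matrix" (3x3 intrinsics, pixels), "R" (3x3) and "t" (3): a world point X has camera coordinates R X + t. Camera axes: x right, y down, z forward; pixel columns grow to the right and rows downward; lengths in mm; the calibration is good to about 2 mm. A picture is of the moment at which its call begins. camera_info takes no time and is no camera call.
- manip.sign_off(): hands the job in; it is judged then, once.
The state is a dict: "clock": time; "joints": joint angles; "qd": joint speeds; "effort": joint torques, N m; "eef_pos": TCP position; "eef_rot": TCP orientation; "wrist_force": force on the tool from outside, world axes, zero at the start; "moment": the same for the moment, N m; "finger_gap": finger opening in mm; "finger_force": force on a finger pad.
Only numpy, scipy, OpenCV 4.12 (cv2) and the standard library are available. Lean on these libraries where they do the work, as an engineer would, in place of code of your own. Each camera call takes 0.05 s, during which the arm holds its last target. There are 200 camera calls.

## Working session

There is one attempt and no reset: what is moved stays moved. The work goes in short steps, Python scripts to look and compute and a tool call to move; the robot and the scene stay as the last step left them, time stands still between calls to the robot, and variables do not carry over. Pictures are saved under pics/ and viewed, at most 10 in all, crops included, and the job is handed in when it is done.

Besides the shell and the picture viewer there is one more tool, called after "Emit:" as name(argument=value, ...) on one line, values as JSON. apply_moves: Moves the arm, as the interface text tells. Shift numbers are shares of 0.25 m and turn numbers shares of pi rad, none past 1 either way. Its arguments: {"type":"object","properties":{"moves":{"type":"array"},"squeeze":{"type":"number"}},"required":["moves"]}

```bash
ls; mkdir -p pics; python3 - <<'E'
from cell import manip, viewer
import cv2, numpy as np
np.set_printoptions(suppress=True,precision=4)
for n in ("scene","top"):
    cv2.imwrite(f"pics/{n}0.png",viewer.camera(n)); i=viewer.camera_info(n)
    print(n,i["camera_matrix"],i["R"],i["t"])
print(manip.read_state())
E
```

```text
pics
scene [[459.3661   0.     317.6362]
 [  0.     459.3661 242.5974]
 [  0.       0.       1.    ]] [[ 0.6125  0.7904  0.0056]
 [ 0.4965 -0.3793 -0.7808]
 [-0.615   0.481  -0.6248]] [-346.8784 -211.3553 1500.2895]
top [[617.7558   0.     320.1305]
 [  0.     617.7558 235.9923]
 [  0.       0.       1.    ]] [[ 0.0099 -0.9998  0.0186]
 [-0.9989 -0.0108 -0.0466]
 [ 0.0468 -0.0181 -0.9987]] [ -43.8978  569.6557 1536.3182]
{'clock': 0.1, 'joints': array([-1.1756,  0.3004,  1.5215, -0.    ,  1.3207, -0.0666]), 'qd': array([-0.0015, -0.0007, -0.0021, -0.0006,  0.0005, -0.001 ]), 'effort': array([ -0.0007, -53.2651, -35.3288,   0.0709,   0.0235,  -0.    ]), 'eef_pos': array([ 244.9753, -492.1844,  221.95  ]), 'eef_rot': array([-3.1406, -0.0001,  0.4618]), 'wrist_force': array([0.1485, 0.6013, 0.2601]), 'moment': array([ 0.0139, -0.0398, -0.012 ]), 'finger_force': 0.0, 'finger_gap': 93.87433310165102}
```

View pics/scene0.png

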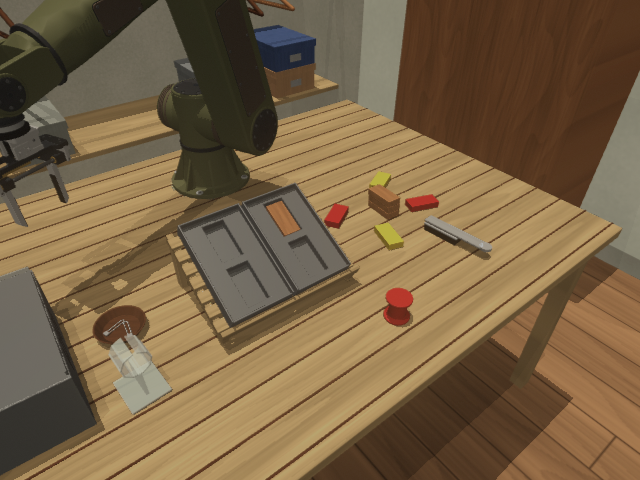

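View pics/top0.png

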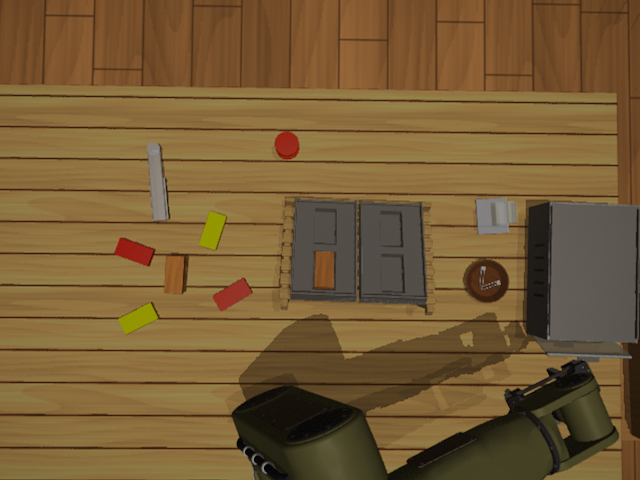

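The tray holding a block is the left one in the top view: toe block at (325,270), empty heel at (325,227). The right one is tray_2, with its toe at (392,272) and heel at (391,230). Five block shapes could be meant, in top pixels: red (134,251), red (233,293), yellow (213,231), yellow (138,318) and brown (175,274). Only the brown one is cedar-coloured, and the scene view at (383,200) shows it as a stack of three. I'll confirm that in an enlarged crop and take the contours at the same time.

```bash
python3 - <<'E'
import cv2, numpy as np
s=cv2.imread("pics/scene0.png");t=cv2.imread("pics/top0.png")
def cr(im,x,y,w,h,W,H): return cv2.resize(im[y:y+h,x:x+w],(W,H),interpolation=cv2.INTER_CUBIC)
a=np.hstack([cr(t,145,244,60,60,300,300),cr(t,280,190,160,120,400,300)])
b=np.hstack([cr(s,355,170,60,60,300,300),cr(s,165,170,200,150,400,300)])
cv2.imwrite("pics/comp0.png",np.vstack([a,b]))
for n,im,boxes in (("top",t,[(160,250,30,50),(308,245,34,50)]),("scene",s,[(360,180,45,40),(260,193,45,50)])):
    for x,y,w,h in boxes:
        hsv=cv2.cvtColor(im[y:y+h,x:x+w],cv2.COLOR_BGR2HSV)
        print(n,x,y,[tuple(int(v) for v in hsv[j,i]) for j,i in ((h//2,w//2),(h//2-3,w//2+3),(3,3))])
E
```

```text
top 160 250 [(14, 186, 145), (14, 186, 144), (17, 153, 122)]
top 308 245 [(14, 181, 131), (14, 185, 124), (15, 37, 83)]
scene 360 180 [(14, 152, 92), (14, 149, 161), (18, 117, 170)]
scene 260 193 [(14, 148, 164), (13, 148, 155), (16, 59, 56)]
```

View pics/comp0.png

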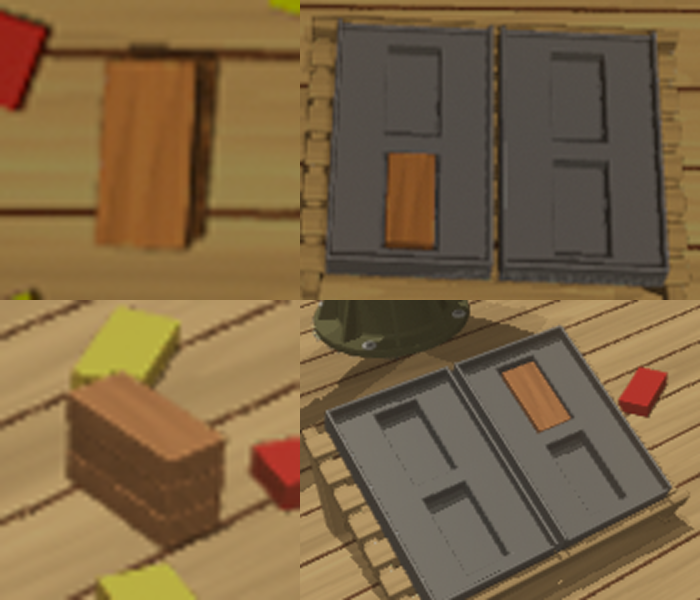

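The crop shows the cedar stack, three layers high with a slight misalignment. In the top view its top-face corners are about (166,256), (184,256), (182,293), (164,293). The four red and yellow blocks are single look-alikes. The pocket mouth corners are visible in both views, so I'll triangulate those and fit the known layout to them.

```bash
cat > h.py <<'E'
import cv2, numpy as np
from scipy.spatial.transform import Rotation as Ro
from cell import manip, viewer
np.set_printoptions(suppress=True,precision=4)
CI={n:viewer.camera_info(n) for n in ("scene","top")}
def P(n): c=CI[n]; return np.array(c["camera_matrix"])@np.c_[c["R"],np.array(c["t"])]
def tri(a,b): # a: top px, b: scene px
    X=cv2.triangulatePoints(P("top"),P("scene"),np.array(a,float).T,np.array(b,float).T); return (X[:3]/X[3]).T
def cast(n,px,p0,nrm):
    c=CI[n];R=np.array(c["R"]);o=-R.T@np.array(c["t"])
    px=np.array(px,float).reshape(-1,2);d=(R.T@np.linalg.inv(c["camera_matrix"])@np.c_[px,np.ones(len(px))].T).T
    return o+d*(((np.array(p0)-o)@nrm)/(d@nrm))[:,None]
E
python3 - <<'E'
from h import *
top=np.array([(387,153),(436,153),(436,248),(385,248),(387,47),(441,47),(441,136),(552,53),(605,54),(606,142),(553,160),(609,161),(611,256)],float)
top=(top-[300,0])/2.5+[280,190]-0.3
sc=np.array([(573,416),(543,432),(501,370),(528,362),(625,496),(584,433),(547,447),(0,0),(0,0),(0,0),(0,0),(0,0),(0,0)],float)
# top image: up=+x world(heel), right=-y. corners named (sx heel+/toe-, sy left+/right-)
# scene crop: heel is lower-right, left(+y) is upper-right
names=[(1,1),(1,-1),(-1,-1),(-1,1),(1,1),(1,-1),(-1,-1),(1,1),(1,-1),(-1,-1),(1,1),(1,-1),(-1,-1)]
scd={('b',1,1):(573,416),('b',1,-1):(543,432),('b',-1,-1):(501,370),('b',-1,1):(528,362),
 ('1h',1,1):(625,496),('1h',-1,1):(584,433),('1h',-1,-1):(547,447),
 ('2h',1,1):(508,554),('2h',-1,1):(466,484),('2h',-1,-1):(425,497),
 ('2t',1,1):(456,467),('2t',-1,1):(412,402),('2t',-1,-1):(376,415)}
tpd={('b',1,1):(387,153),('b',1,-1):(436,153),('b',-1,-1):(436,248),('b',-1,1):(385,248),
 ('1h',1,1):(387,47),('1h',1,-1):(441,47),('1h',-1,-1):(441,136),('1h',-1,1):(385,134),
 ('2h',1,1):(552,53),('2h',1,-1):(605,54),('2h',-1,-1):(606,142),('2h',-1,1):(551,139),
 ('2t',1,1):(553,160),('2t',1,-1):(609,161),('2t',-1,-1):(611,256),('2t',-1,1):(553,254)}
C={'b':(-58,0,45,22),'1h':(58,0,49,26),'2h':(58,-158,49,26),'2t':(-58,-158,49,26)}
K=[k for k in scd if k in tpd]
T=np.array([tpd[k] for k in K],float); T=(T-[300,0])/2.5+[280,190]-.3
S=np.array([scd[k] for k in K],float); S=(S-[300,300])/2+[165,170]-.25
X=tri(T,S)
M=np.array([(C[k[0]][0]+k[1]*C[k[0]][2],C[k[0]][1]+k[2]*C[k[0]][3],0.) for k in K])
Rr,rs=Ro.align_vectors(X-X.mean(0),M-M.mean(0)); o=X.mean(0)-Rr.apply(M.mean(0))
print("R euler ZYX",Rr.as_euler('ZYX'),"tray1 floor centre",o); print(np.c_[X,Rr.apply(M)+o-X])
for nm,(cx,cy,_,_) in C.items(): print(nm,o+Rr.apply([cx,cy,0]))
# stack
t=cv2.imread("pics/top0.png")
hs=cv2.cvtColor(t,cv2.COLOR_BGR2HSV)
m=cv2.inRange(hs,(8,165,100),(15,255,255)); 
for (x,y,w,h,p0,n) in ((155,245,40,60,(0,0,60),np.array([0,0,1.])),(305,243,40,55,o,Rr.as_matrix()[:,2])):
    c=max(cv2.findContours(m[y:y+h,x:x+w],0,1)[0],key=cv2.contourArea)[:,0]+[x,y]
    print(cv2.boundingRect(c)); W=cast("top",c,p0,n)
    if x>300: W=Rr.inv().apply(W-o)
    print(cv2.minAreaRect(W[:,:2].astype(np.float32)))
print("stack tri",tri([(166.2,255.6),(184.2,256),(182.2,293.4),(164,292.6)],[(399.8,197),(390.2,202),(368.4,189.4),(379.2,184.4)]))
E
```

```text
R euler ZYX [-0.0298  0.4291 -0.0138] tray1 floor centre [538.8105 -46.5534 113.9182]
[[ 530.3088  -22.9157  122.6318   -2.7855   -1.294    -3.5797]
 [ 531.1912  -68.1414  120.5074   -4.7256   -0.0522   -0.9049]
 [ 444.3005  -67.1756  159.984     0.362     1.4176   -2.9341]
 [ 442.4188  -22.8906  152.7163    3.3014    1.1165    3.7833]
 [ 633.6144  -23.1918   69.5149    3.0759   -0.2669   -0.4428]
 [ 548.621   -20.8651  107.506    -1.0052    0.0585    2.3423]
 [ 547.2552  -73.3704  111.005    -0.8894    0.583    -0.5063]
 [ 630.0773 -182.5887   70.5915    2.8151    1.188     0.4568]
 [ 545.0293 -178.2091  108.4668   -1.2115   -0.5394    3.3577]
 [ 542.889  -228.5903  115.1809   -0.3211   -2.1391   -2.706 ]
 [ 525.1918 -178.5929  119.8597    2.2654    0.3315   -0.5458]
 [ 438.155  -176.5141  157.5259    0.2277    0.9048    2.5642]
 [ 438.2418 -226.2819  161.6251   -1.1091   -1.3083   -0.8846]]
b [486.0929 -44.9838 138.051 ]
1h [591.528  -48.1231  89.7854]
2h [ 587.7301 -206.065    91.7616]
2t [ 482.2949 -202.9258  140.0272]
(164, 255, 20, 39)
((472.001220703125, 316.07598876953125), (44.3648796081543, 91.1451416015625), 89.3341064453125)
(314, 251, 20, 37)
((-55.321678161621094, -0.09530067443847656), (42.394405364990234, 89.96719360351562), 89.6774673461914)
stack tri [[516.2177 334.3563  61.1644]
 [516.6927 292.0382  61.2703]
 [425.7431 295.5771  55.9923]
 [427.0731 338.7314  57.7453]]
```

The stack top is centred near (472,316,60), with a yaw of about -0.04. The tray 1 frame also fits. Next I'll refit with the known 25° slope and no roll, and write a planner that prints moves in tool units.

```bash
cat >> h.py <<'E'
def Rdown(yaw,pitch=0.): # tool pointing down, yaw about z; pitch>0: square onto a tray sloping by pitch
    return Ro.from_euler('ZY',[yaw,pitch])*Ro.from_euler('x',np.pi)
def plan(calls,start=None):
    """calls: list of lists of (pos, Ro). Prints rounded rows, chaining commanded poses."""
    if start is None:
        s=manip.read_state(); start=(s["eef_pos"],Ro.from_euler('xyz',s["eef_rot"]))
    p,R=start
    for c in calls:
        print("call")
        for pos,Q in c:
            d=np.round(R.inv().apply(np.array(pos)-p)/250,3); w=np.round((R.inv()*Q).as_rotvec()/np.pi,3)
            n=np.linalg.norm(np.array(pos)-p)
            print("  ",d.tolist(),w.tolist(),"mm %.0f deg %.0f"%(n,np.linalg.norm(w)*180), "" if abs(d).max()<=1 else "TOO FAR")
        p,R=p+R.apply(d*250),R*Ro.from_rotvec(w*np.pi)
    return p,R
E
python3 - <<'E'
from h import *
a=np.radians(25)
tpd={'b':[(387,153),(436,153),(436,248),(385,248)],'1h':[(387,47),(441,47),(441,136),(385,134)],'2h':[(552,53),(605,54),(606,142),(551,139)],'2t':[(553,160),(609,161),(611,256),(553,254)]}
C={'b':(-58,0,45,22),'1h':(58,0,49,26),'2h':(58,-158,49,26),'2t':(-58,-158,49,26)}
sg=[(1,1),(1,-1),(-1,-1),(-1,1)]
o0=np.array([536.8,-125.5,115.])
yaw=-0.03
for _ in range(3):
    Rr=Ro.from_euler('ZY',[yaw,a]); X=[];M=[]
    for k in tpd:
        T=(np.array(tpd[k],float)-[300,0])/2.5+[280,190]-.3
        X.append(Rr.inv().apply(cast("top",T,o0,Rr.as_matrix()[:,2])-o0)[:,:2])
        c=C[k]; M.append([(c[0]+i*c[2],c[1]+79+j*c[3]) for i,j in sg])
    X=np.vstack(X);M=np.vstack(M)
    A,_=cv2.estimateAffinePartial2D(M,X,ransacReprojThreshold=10)
    d=np.arctan2(A[1,0],A[0,0]); print("yaw",yaw,"dyaw",d,"scale",np.hypot(A[0,0],A[1,0]),"off",A[:,2]); yaw+=d*.9
print((X-M).round(1).tolist())
o=o0+Rr.apply([*A[:,2],0]); print("mid",o)
for k,c in C.items(): print(k,o+Rr.apply([c[0],c[1]+79,0]))
plan([[([300,-330,300],Rdown(.3))],[([420,-20,300],Rdown(.1))],[([440,170,300],Rdown(-.03)),([472,314,160],Rdown(-.045))]])
E
```

```text
yaw -0.03 dyaw 0.0014988615362864922 scale 0.9966984226569819 off [-0.2077 -0.2134]
yaw -0.028651024617342157 dyaw 0.0001192094938357384 scale 0.9966699052461192 off [-0.208  -0.2101]
yaw -0.028543736072889993 dyaw 9.476905971526456e-06 scale 0.9966676506148956 off [-0.208  -0.2099]
[[2.4, 1.0], [4.4, -0.8], [-1.6, -2.4], [-3.4, -0.2], [-3.2, 0.6], [-0.8, 0.2], [0.5, -1.2], [0.3, -0.5], [-2.5, -1.6], [-1.2, -1.2], [0.9, 1.1], [1.8, 1.1], [-2.1, -0.4], [-0.9, -1.0], [1.1, 0.6], [0.9, 1.4]]
mid [ 536.6055 -125.7044  115.0879]
b [486.3158 -45.2364 139.5998]
1h [591.4046 -48.2368  90.5761]
2h [ 586.8953 -206.1725   90.5761]
2t [ 481.8065 -203.172   139.5998]
call
   [0.486, -0.483, -0.312] [-0.0, 0.0, 0.052] mm 188 deg 9 
call
   [0.824, -1.044, 0.001] [-0.0, 0.0, 0.063] mm 332 deg 11 TOO FAR
call
   [0.155, -0.748, 0.001] [-0.0, 0.0, 0.042] mm 191 deg 8 
   [0.341, -1.308, 0.562] [-0.0, 0.0, 0.046] mm 366 deg 8 TOO FAR
```

```bash
python3 - <<'E'
from h import *
plan([[([310,-280,290],Rdown(.3))],[([420,-50,290],Rdown(.05))],[([455,180,240],Rdown(-.045))],[([472,315,120],Rdown(-.045))]])
E
```

```text
call
   [0.611, -0.644, -0.271] [-0.0, 0.0, 0.052] mm 232 deg 9 
call
   [0.691, -0.75, 0.0] [-0.0, 0.0, 0.079] mm 255 deg 14 
call
   [0.186, -0.912, 0.201] [-0.0, 0.0, 0.03] mm 238 deg 5 
call
   [0.045, -0.542, 0.481] [-0.0, 0.0, 0.0] mm 181 deg 0
```

Emit:
apply_moves(moves=[[[0.3,-0.3,-0.27],[0,0,0.026],0],[[0.611,-0.644,-0.271],[0,0,0.052],0],[[0.611,-0.644,-0.271],[0,0,0.052],0],[[0.611,-0.644,-0.271],[0,0,0.052],0],[[0.611,-0.644,-0.271],[0,0,0.052],0],[[0.611,-0.644,-0.271],[0,0,0.052],0],[[0.611,-0.644,-0.271],[0,0,0.052],0],[[0.611,-0.644,-0.271],[0,0,0.052],0]], squeeze=15)

```text
clock: 0.77
eef_pos: [310.4, -279.5, 290.6]
eef_rot: [3.141, -0.0, 0.301]
wrist_force: [-0.3, -0.1, -0.5]
finger_gap: 94.1
finger_force: 0.0
```

Emit:
apply_moves(moves=[[[0.691,-0.75,0],[0,0,0.079],0.2],[[0.691,-0.75,0],[0,0,0.079],0.2],[[0.691,-0.75,0],[0,0,0.079],0.2],[[0.691,-0.75,0],[0,0,0.079],0.2],[[0.691,-0.75,0],[0,0,0.079],0.2],[[0.691,-0.75,0],[0,0,0.079],0.2],[[0.691,-0.75,0],[0,0,0.079],0.2],[[0.691,-0.75,0],[0,0,0.079],0.2]])

```text
clock: 1.43
eef_pos: [421.2, -48.2, 289.3]
eef_rot: [-3.141, 0.001, 0.053]
wrist_force: [0.4, 0.2, -0.2]
finger_gap: 75.2
finger_force: 0.0
```

Emit:
apply_moves(moves=[[[0.186,-0.912,0.201],[0,0,0.03],0.2],[[0.186,-0.912,0.201],[0,0,0.03],0.2],[[0.186,-0.912,0.201],[0,0,0.03],0.2],[[0.186,-0.912,0.201],[0,0,0.03],0.2],[[0.186,-0.912,0.201],[0,0,0.03],0.2],[[0.186,-0.912,0.201],[0,0,0.03],0.2],[[0.186,-0.912,0.201],[0,0,0.03],0.2],[[0.186,-0.912,0.201],[0,0,0.03],0.2]])

```text
clock: 2.1
eef_pos: [455.3, 179.6, 238.7]
eef_rot: [3.141, 0.002, -0.043]
wrist_force: [0.7, -0.4, -0.4]
finger_gap: 75.3
finger_force: 0.0
```

Emit:
apply_moves(moves=[[[0.045,-0.542,0.481],[0,0,0],0.2],[[0.045,-0.542,0.481],[0,0,0],0.2],[[0.045,-0.542,0.481],[0,0,0],0.2],[[0.045,-0.542,0.481],[0,0,0],0.2],[[0.045,-0.542,0.481],[0,0,0],0.2],[[0.045,-0.542,0.481],[0,0,0],0.2],[[0.045,-0.542,0.481],[0,0,0],0.2],[[0.045,-0.542,0.481],[0,0,0],0.2]])

```text
clock: 2.77
eef_pos: [473.3, 313.1, 120.9]
eef_rot: [-3.141, -0.001, -0.046]
wrist_force: [-0.6, -0.6, -0.2]
finger_gap: 75.0
finger_force: 0.0
```

Emit:
apply_moves(moves=[[[0,-0.004,0.1],[0,0,0],0.2],[[0,-0.004,0.2],[0,0,0],0.2],[[0,-0.004,0.21],[0,0,0],0.2],[[0,-0.004,0.21],[0,0,0],0.2],[[0,-0.004,0.21],[0,0,0],1],[[0,-0.004,0.21],[0,0,0],1],[[0,-0.004,0.21],[0,0,0],1],[[0,-0.004,0.21],[0,0,0],1],[[0,-0.004,0.21],[0,0,0],1],[[0,-0.004,0.21],[0,0,0],1],[[0,-0.004,0.21],[0,0,0],1],[[0,-0.004,0.21],[0,0,0],1]])

```text
clock: 3.77
eef_pos: [472.5, 315.9, 67.8]
eef_rot: [-3.141, -0.001, -0.044]
wrist_force: [-1.8, -1.7, 5.7]
finger_gap: 43.9
finger_force: 15.0
```

```bash
cat >> h.py <<'E'
A25=np.radians(25); YT=-0.0285; RT=Rdown(YT,A25); N=Ro.from_euler('ZY',[YT,A25]).as_matrix()[:,2]
F={'1h':np.array([591.4,-48.2,90.6]),'2h':np.array([586.9,-206.2,90.6]),'2t':np.array([481.8,-203.2,139.6])}
E
python3 - <<'E'
from h import *
plan([[([473,316,190],Rdown(-.045)),([475,100,285],Rdown(-.03))],[([480,-60,300],Rdown(-.03)),([495,-140,295],Rdown(-.03,.2))],[(F['2t']+90*N,RT),(F['2t']+60*N,RT)]])
E
```

```text
call
   [0.002, -0.001, -0.489] [-0.0, -0.0, 0.0] mm 122 deg 0 
   [0.048, 0.862, -0.869] [-0.0, -0.0, -0.004] mm 306 deg 1 
call
   [0.041, 0.639, -0.06] [-0.0, -0.0, -0.0] mm 161 deg 0 
   [0.111, 0.957, -0.04] [-0.0, -0.064, -0.0] mm 241 deg 12 
call
   [0.163, 0.254, 0.268] [-0.0, -0.075, -0.001] mm 101 deg 14 
   [0.135, 0.254, 0.384] [-0.0, -0.075, -0.001] mm 120 deg 14
```

Emit:
apply_moves(moves=[[[0,0,-0.1],[0,0,0],1],[[0,0,-0.22],[0,0,0],1],[[0,0,-0.35],[0,0,0],1],[[0.002,0,-0.489],[0,0,0],1],[[0.02,0.12,-0.6],[0,0,0],1],[[0.03,0.26,-0.7],[0,0,0],1],[[0.04,0.4,-0.8],[0,0,0],1],[[0.048,0.55,-0.869],[0,0,-0.004],1],[[0.048,0.7,-0.869],[0,0,-0.004],1],[[0.048,0.862,-0.869],[0,0,-0.004],1],[[0.048,0.862,-0.869],[0,0,-0.004],1]])

```text
clock: 4.68
eef_pos: [474.6, 94.9, 284.9]
eef_rot: [3.141, -0.001, -0.036]
wrist_force: [0.2, 0.7, -0.3]
finger_gap: 43.5
finger_force: 15.0
```

Emit:
apply_moves(moves=[[[0.01,0.15,-0.02],[0,0,0],1],[[0.02,0.31,-0.04],[0,0,0],1],[[0.03,0.47,-0.06],[0,0,0],1],[[0.041,0.639,-0.06],[0,0,0],1],[[0.07,0.75,-0.05],[0,-0.02,0],1],[[0.09,0.85,-0.045],[0,-0.04,0],1],[[0.111,0.957,-0.04],[0,-0.064,0],1],[[0.111,0.957,-0.04],[0,-0.064,0],1],[[0.111,0.957,-0.04],[0,-0.064,0],1]])

```text
clock: 5.43
eef_pos: [495.3, -140.7, 293.1]
eef_rot: [-3.141, 0.203, -0.033]
wrist_force: [-0.3, -0.2, 0.5]
finger_gap: 43.8
finger_force: 15.0
```

Emit:
apply_moves(moves=[[[0.055,0.085,0.09],[0,-0.025,0],1],[[0.11,0.17,0.18],[0,-0.05,0],1],[[0.163,0.254,0.268],[0,-0.075,-0.001],1],[[0.15,0.254,0.33],[0,-0.075,-0.001],1],[[0.135,0.254,0.384],[0,-0.075,-0.001],1],[[0.135,0.254,0.384],[0,-0.075,-0.001],1],[[0.135,0.254,0.384],[0,-0.075,-0.001],1]])

```text
clock: 6.02
eef_pos: [507.0, -203.1, 194.4]
eef_rot: [-3.141, 0.436, -0.027]
wrist_force: [-0.8, 0.4, 0.7]
finger_gap: 43.7
finger_force: 15.0
```

```bash
python3 - <<'E'
from h import *
s=manip.read_state(); print(s["joints"],s["eef_pos"],s["eef_rot"],s["wrist_force"])
Rf=Ro.from_matrix(np.c_[N,N,N]) if 0 else Ro.from_euler('ZY',[YT,A25])
p=s["eef_pos"]; print("in pocket frame",Rf.inv().apply(p-F['2t']))
print("err rot",(RT.inv()*Ro.from_euler('xyz',s["eef_rot"])).as_rotvec())
a=viewer.camera("top");b=viewer.camera("scene");cv2.imwrite("pics/top1.png",a);cv2.imwrite("pics/scene1.png",b)
cv2.imwrite("pics/c1.png",np.hstack([cv2.resize(a[180:320,300:440],(400,400),interpolation=2),cv2.resize(b[160:300,160:300],(400,400),interpolation=2)]))
E
```

```text
[-0.3806  0.5601  1.2745 -0.1473  1.7174  1.2264] [ 507.0374 -203.1193  194.4329] [-3.1406  0.4357 -0.0272] [-0.8364  0.4175  0.7292]
in pocket frame [-0.3119  0.7998 60.356 ]
err rot [ 0.0004  0.0006 -0.0012]
```

View pics/c1.png

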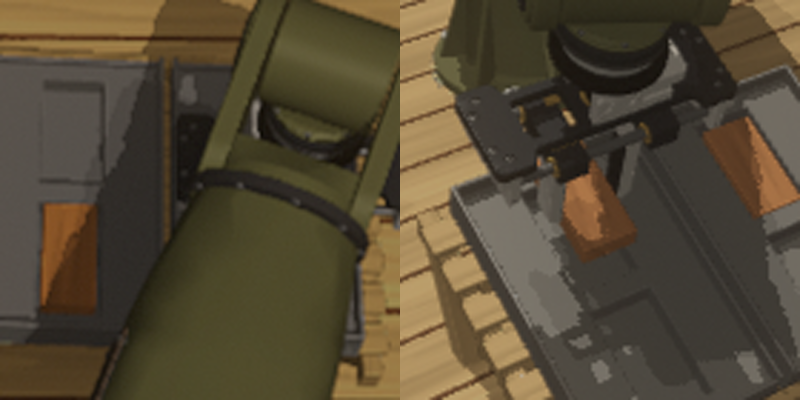

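The crop shows the block held square over the tray_2 toe pocket, while the arm hides it from the top camera. In the scene view its heel-end lower corners are near crop (588,262) and (636,240). I'll compare those with their predicted positions, then insert.

```bash
python3 - <<'E'
from h import *
Rf=Ro.from_euler('ZY',[YT,A25]);s=manip.read_state();p=s["eef_pos"]
def proj(X): 
    h=P("scene")@np.append(X,1); return h[:2]/h[2]
for nm,z in (("top",-7.8),("bot",-27.8)):
    for y in (-22,22): 
        q=proj(p+Rf.apply([45,y,z])); print(nm,y,(q-[160,160])*400/140+[400,0])
print("per mm x",(proj(p+Rf.apply([46,0,-8]))-proj(p+Rf.apply([45,0,-8])))*400/140)
plan([[(F['2t']+22*N,RT),(F['2t']+19*N,RT)]])
E
```

```text
top -22 [585.9036 253.3242]
top 22 [639.4862 231.2534]
bot -22 [583.5525 266.4134]
bot 22 [636.2809 244.4443]
per mm x [0.6515 1.0808]
call
   [0.001, 0.002, 0.158] [0.0, -0.001, 0.0] mm 40 deg 0 
   [0.001, 0.002, 0.17] [0.0, -0.001, 0.0] mm 43 deg 0
```

Emit:
apply_moves(moves=[[[0,0.002,0.05],[0,0,0],1],[[0,0.002,0.1],[0,0,0],1],[[0,0.002,0.12],[0,0,0],1],[[0,0.002,0.135],[0,0,0],1],[[0,0.002,0.145],[0,0,0],1],[[0,0.002,0.145],[0,0,0],1]])

```text
clock: 6.62
eef_pos: [491.7, -204.0, 161.2]
eef_rot: [-3.141, 0.436, -0.028]
wrist_force: [0.2, -0.1, -0.2]
finger_gap: 43.5
finger_force: 15.0
```

```bash
cat >> h.py <<'E'
RF=Ro.from_euler('ZY',[YT,A25])
def rel(k):
    s=manip.read_state(); print("rel",k,RF.inv().apply(s["eef_pos"]-F[k]),"force tray axes",RF.inv().apply(s["wrist_force"]),"mom",s["moment"],"gap",s["finger_gap"])
E
python3 - <<'E'
from h import *
rel('2t')
def proj(X): 
    h=P("scene")@np.append(X,1); return h[:2]/h[2]
im=cv2.imread("pics/scene0.png")
for k in F: print(k,[proj(F[k]+RF.apply([i*49,j*26,0])).round(1).tolist() for i,j in ((1,1),(-1,1),(-1,-1))])
for k,pts in (('2t',[(456,467),(412,402),(376,415)]),('2h',[(508,554),(466,484),(425,497)]),('1h',[(625,496),(584,433),(547,447)])):
    print(k,"seen",((np.array(pts)-300)/2+[165,170]-.25).tolist())
b=viewer.camera("scene");cv2.imwrite("pics/c2.png",cv2.resize(b[160:300,160:300],(560,560),interpolation=2))
E
```

```text
rel 2t [-0.1151 -0.5049 23.8099] force tray axes [ 0.242  -0.0534 -0.0979] mom [ 0.0729 -0.2058  0.0488] gap 43.52409639871598
1h [[328.5, 268.3], [306.1, 234.8], [287.6, 242.9]]
2h [[269.5, 297.3], [247.2, 260.5], [225.9, 269.8]]
2t [[243.2, 254.0], [222.5, 219.7], [201.4, 227.6]]
2t seen [[242.75, 253.25], [220.75, 220.75], [202.75, 227.25]]
2h seen [[268.75, 296.75], [247.75, 261.75], [227.25, 268.25]]
1h seen [[327.25, 267.75], [306.75, 236.25], [288.25, 243.25]]
```

View pics/c2.png

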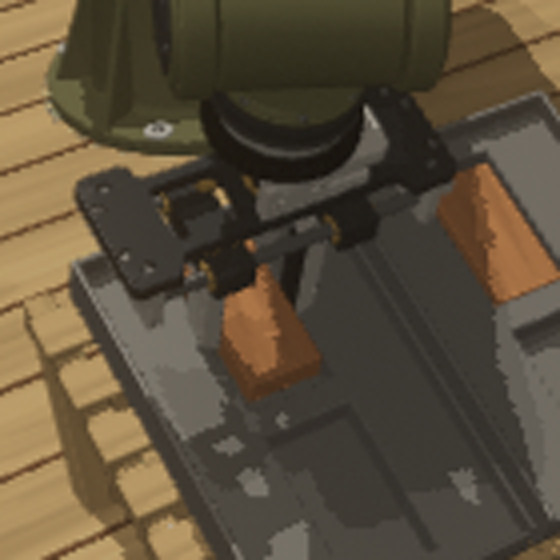

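No contact force yet, and the block's full end face is still visible, with lower corners near (255,398) and (321,365). Its underside is about at floor level, so I'll keep going down in small steps.

Emit:
apply_moves(moves=[[[0,-0.001,0.006],[0,0,0],1],[[0,-0.001,0.012],[0,0,0],1],[[0,-0.001,0.016],[0,0,0],1],[[0,-0.001,0.016],[0,0,0],1]])

```text
clock: 7.0
eef_pos: [489.8, -203.7, 157.0]
eef_rot: [-3.14, 0.437, -0.028]
wrist_force: [1.2, -0.1, -1.0]
finger_gap: 44.0
finger_force: 15.0
```

```bash
python3 - <<'E'
from h import *
rel('2t')
E
```

```text
rel 2t [-0.1135 -0.2752 19.1738] force tray axes [ 1.5453 -0.0259 -0.42  ] mom [ 0.0458 -0.1532 -0.0168] gap 43.98537119071427
```

Emit:
apply_moves(moves=[[[0,-0.001,0.004],[0,0,0],1],[[0,-0.001,0.008],[0,0,0],1],[[0,-0.001,0.012],[0,0,0],1],[[0,-0.001,0.012],[0,0,0],1]])

```text
clock: 7.33
eef_pos: [488.9, -203.5, 155.0]
eef_rot: [-3.141, 0.435, -0.028]
wrist_force: [1.6, 1.2, 4.4]
finger_gap: 43.7
finger_force: 17.6
```

```bash
python3 - <<'E'
from h import *
rel('2t')
b=viewer.camera("scene");cv2.imwrite("pics/c3.png",cv2.resize(b[160:300,160:300],(560,560),interpolation=2))
E
```

```text
rel 2t [-0.0411 -0.0776 17.0127] force tray axes [-0.4705  1.2195  4.6306] mom [ 0.1197 -0.0658 -0.0662] gap 43.708758174555754
```

View pics/c3.png

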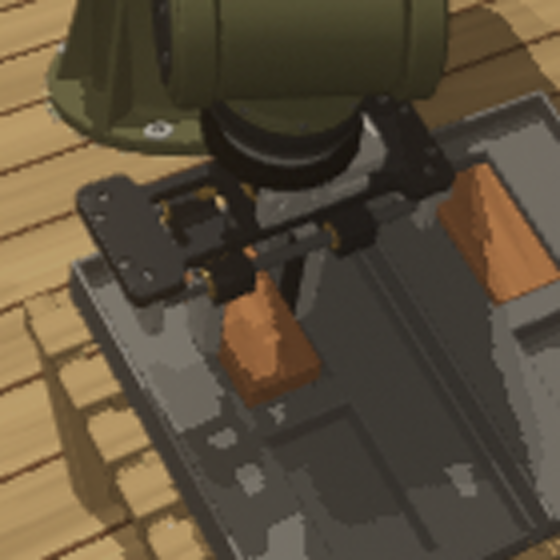

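Contact comes at 17.0 mm, which is where the fingertips should meet the floor. To tell whether the block is in the pocket, I'll enlarge this view and mark the predicted corners.

```bash
python3 - <<'E'
from h import *
def proj(X): 
    h=P("scene")@np.append(X,1); return h[:2]/h[2]
b=viewer.camera("scene"); cv2.imwrite("pics/scene3.png",b)
x0,y0,k=195,210,9
im=cv2.resize(b[y0:y0+65,x0:x0+65],None,fx=k,fy=k,interpolation=cv2.INTER_NEAREST)
im=cv2.convertScaleAbs(im,alpha=1.6)
p=manip.read_state()["eef_pos"]
def ln(pts,c): cv2.polylines(im,[np.int32([(proj(q)-[x0,y0]+.5)*k for q in pts])],False,c,1)
ln([p+RF.apply([45,y,-7.8]) for y in(-22,22)]+[p+RF.apply([-45,22,-7.8])],(0,255,0))
ln([F['2t']+RF.apply([49*i,26*j,0]) for i,j in((-1,-1),(1,-1),(1,1),(-1,1),(-1,-1))],(255,255,0))
for n in (0,):
    hs=cv2.cvtColor(b,cv2.COLOR_BGR2HSV); m=cv2.inRange(hs,(5,110,40),(16,255,255))[y0:y0+65,x0:x0+45]
    c=max(cv2.findContours(m,0,1)[0],key=cv2.contourArea); print(cv2.boundingRect(c), cv2.approxPolyDP(c,1.5,True)[:,0].tolist())
cv2.imwrite("pics/c4.png",im)
E
```

```text
(19, 17, 26, 35) [[30, 17], [27, 23], [21, 25], [19, 39], [27, 51], [44, 44], [43, 37]]
```

View pics/c4.png

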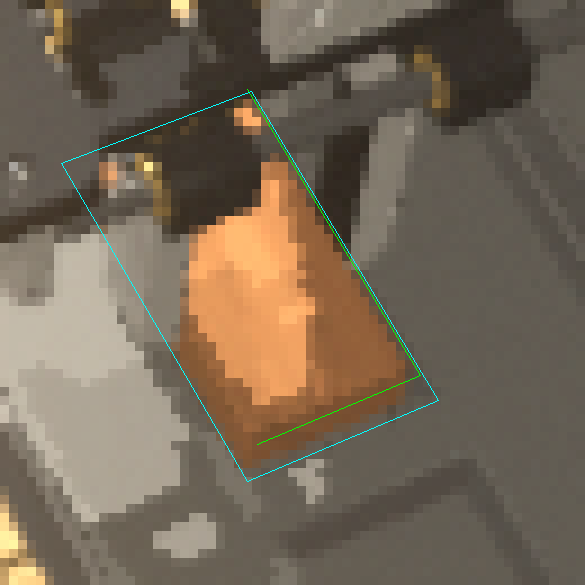

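The visible end face is only about 3 px tall, roughly 12 mm, and it ends at the pocket's heel edge. So the block is about half-way in with the fingertips on the floor. Next I'll release, back off, close the fingers and press.

Emit:
apply_moves(moves=[[[0,0,-0.004],[0,0,0],0.3],[[0,0,-0.004],[0,0,0],0.3],[[0,0,-0.004],[0,0,0],0.3],[[0,0,-0.004],[0,0,0],0.3],[[0,0,-0.1],[0,0,0],0.3],[[0,0,-0.2],[0,0,0],0.6],[[0,0,-0.2],[0,0,0],1],[[0,0,-0.2],[0,0,0],1],[[0,0,-0.2],[0,0,0],1],[[0,0,-0.2],[0,0,0],1],[[0,0,-0.2],[0,0,0],1],[[0,0,-0.2],[0,0,0],1]])

```text
clock: 8.43
eef_pos: [509.4, -204.1, 199.2]
eef_rot: [-3.14, 0.438, -0.028]
wrist_force: [0.4, 0.6, -0.4]
finger_gap: 22.6
finger_force: 0.0
```

```bash
python3 - <<'E'
from h import *
rel('2t')
b=viewer.camera("scene"); cv2.imwrite("pics/scene5.png",b)
hs=cv2.cvtColor(b,cv2.COLOR_BGR2HSV); x0,y0=190,205; m=cv2.inRange(hs,(5,110,40),(16,255,255))[y0:y0+70,x0:x0+60]
c=max(cv2.findContours(m,0,1)[0],key=cv2.contourArea); print((cv2.approxPolyDP(c,1.5,True)[:,0]+[x0,y0]).tolist())
def proj(X): 
    h=P("scene")@np.append(X,1); return (h[:2]/h[2]).round(1).tolist()
print("home top corners",[proj(F['2t']+RF.apply([45*i,22*j,0])) for i,j in((-1,-1),(1,-1),(1,1),(-1,1))])
print("if z+10",[proj(F['2t']+RF.apply([45*i,22*j,10])) for i,j in((-1,-1),(1,-1),(1,1),(-1,1))])
plan([[(F['2t']+25*N,RT),(F['2t']+16*N,RT)]])
E
```

```text
rel 2t [-0.1329 -0.0683 65.7169] force tray axes [ 0.5176  0.5855 -0.1708] mom [ 0.024  -0.1461  0.0502] gap 22.5968627820169
[[205, 229], [208, 238], [222, 261], [240, 254], [222, 224], [220, 235], [216, 235], [211, 227]]
home top corners [[203.8, 228.4], [222.8, 260.8], [240.8, 253.2], [221.7, 221.6]]
if z+10 [[204.1, 226.1], [223.2, 258.7], [241.3, 251.0], [222.1, 219.3]]
call
   [0.001, -0.0, 0.164] [-0.0, 0.0, 0.0] mm 41 deg 0 
   [0.001, -0.0, 0.2] [-0.0, 0.0, 0.0] mm 50 deg 0
```

The block dropped to within 1 px of its home corners. I'll give it a light press to be sure.

Emit:
apply_moves(moves=[[[0,0,0.06],[0,0,0],1],[[0,0,0.12],[0,0,0],1],[[0,0,0.16],[0,0,0],1],[[0,0,0.18],[0,0,0],1],[[0,0,0.192],[0,0,0],1],[[0,0,0.2],[0,0,0],1],[[0,0,0.204],[0,0,0],1],[[0,0,0.204],[0,0,0],1]])

```text
clock: 9.15
eef_pos: [489.1, -203.5, 155.8]
eef_rot: [-3.142, 0.434, -0.028]
wrist_force: [1.5, 2.6, 12.6]
finger_gap: 0.5
finger_force: 6.6
```

```bash
python3 - <<'E'
from h import *
rel('2t')
b=viewer.camera("top"); hs=cv2.cvtColor(b,cv2.COLOR_BGR2HSV); m=cv2.inRange(hs,(8,150,80),(15,255,255))[240:305,155:200]
c=max(cv2.findContours(m,0,1)[0],key=cv2.contourArea)[:,0]+[155,240]; print((cv2.approxPolyDP(c,2,True)[:,0]).tolist())
W=cast("top",c,(0,0,40),np.array([0,0,1.])); r=cv2.minAreaRect(W[:,:2].astype(np.float32)); print(r,cv2.boxPoints(r))
st=(F['2t']+16*N,RT)
plan([[(F['2t']+60*N,RT),([495,-140,290],Rdown(-.03,.2))],[([470,100,290],Rdown(-.04))],[([471,316,190],Rdown(-.045)),([471,316,120],Rdown(-.045))]],st)
E
```

```text
rel 2t [-0.1798 -0.0502 17.736 ] force tray axes [-4.0562  2.6632 11.9595] mom [ 0.538   0.7458 -0.1966] gap 0.4971908295872928
[[156, 254], [168, 256], [165, 291], [184, 291], [185, 277], [182, 277], [183, 273], [186, 273], [186, 266], [183, 268], [185, 258], [187, 260], [188, 255], [199, 254], [189, 254], [182, 258]]
((474.40460205078125, 311.3713073730469), (92.91886901855469, 105.04841613769531), 0.5873271822929382) [[427.4092 363.4165]
 [428.486  258.3736]
 [521.4    259.3261]
 [520.3232 364.369 ]]
call
   [-0.0, 0.0, -0.176] [0.0, 0.0, 0.0] mm 44 deg 0 
   [-0.213, -0.254, -0.5] [0.0, 0.075, 0.0] mm 150 deg 14 
call
   [-0.125, -0.957, 0.025] [0.0, 0.064, 0.004] mm 241 deg 12 
call
   [-0.031, -0.864, 0.399] [0.0, -0.0, 0.001] mm 238 deg 0 
   [-0.031, -0.864, 0.679] [0.0, -0.0, 0.001] mm 275 deg 0
```

Emit:
apply_moves(moves=[[[0,0,-0.1],[0,0,0],1],[[0,0,-0.22],[0,0,0],1],[[-0.06,-0.07,-0.3],[0,0.02,0],1],[[-0.14,-0.16,-0.4],[0,0.05,0],0.6],[[-0.213,-0.254,-0.5],[0,0.075,0],0.2],[[-0.213,-0.254,-0.5],[0,0.075,0],0.2],[[-0.213,-0.254,-0.5],[0,0.075,0],0.2]])

```text
clock: 9.78
eef_pos: [494.8, -139.6, 292.6]
eef_rot: [3.141, 0.195, -0.027]
wrist_force: [0.7, -0.4, -0.6]
finger_gap: 23.8
finger_force: 0.0
```

```bash
cat >> h.py <<'E'
def stack(z,save=None):
    """top face of the stack at height z: edges from rows/columns of a cedar mask, top view"""
    b=viewer.camera("top"); hs=cv2.cvtColor(b,cv2.COLOR_BGR2HSV)
    m=cv2.inRange(hs,(8,165,100),(15,255,255)); L=[];Rr=[]
    for r in range(262,288):
        c=np.flatnonzero(m[r,157:195])+157
        if len(c)>8: L.append((c[0]-.5,r)); Rr.append((c[-1]+.5,r))
    cols=[np.flatnonzero(m[245:305,c])+245 for c in range(169,181)]
    T=np.median([c[0] for c in cols])-.5; B=np.median([c[-1] for c in cols])+.5
    n=np.array([0,0,1.]); out=[]
    for e in (L,Rr):
        W=cast("top",e,(0,0,z),n); f=np.polyfit(W[:,0],W[:,1],1); res=np.abs(W[:,1]-np.polyval(f,W[:,0])); W=W[res<3]; out.append(np.polyfit(W[:,0],W[:,1],1))
    xt=cast("top",[(175,T),(175,B)],(0,0,z),n)[:,0]; xm=xt.mean(); ys=[np.polyval(f,xm) for f in out]
    print("x",xt,xm,"y",ys,np.mean(ys),"yaws",out[0][0],out[1][0])
    if save: cv2.imwrite(save,b)
E
python3 - <<'E'
from h import *
stack(40,"pics/top5.png"); rel('2t')
s=manip.read_state(); print(s["eef_pos"],s["eef_rot"])
E
```

```text
x [517.122  426.6954] 471.9086946080762 y [np.float64(339.0717623164244), np.float64(296.11442219025196)] 317.59309225333817 yaws -0.06712743997282465 -0.06975746341828536
rel 2t [-53.7554  63.4589 141.3165] force tray axes [ 0.5072 -0.0329 -0.6415] mom [-0.0318 -0.0681 -0.006 ] gap 27.806212789492093
[ 494.6079 -140.0805  290.3943] [-3.1413  0.1996 -0.0278]
```

Block 2's top face is at (471.9, 317.6), yaw -0.068.

```bash
python3 - <<'E'
from h import *
G=Rdown(-.068)
e=plan([[([470,100,290],Rdown(-.05))],[([472,317.6,190],G),([472,317.6,100],G)],[([472,317.6,48],G)]])
plan([[([472,317,180],G),([480,100,285],Rdown(-.04))],[([560,-40,285],Rdown(-.03)),([590,-48,275],Rdown(-.03,.2))],[(F['1h']+120*N,RT),(F['1h']+60*N,RT)]],e)
E
```

```text
call
   [-0.122, -0.957, 0.027] [0.001, 0.064, 0.007] mm 241 deg 12 
call
   [-0.036, -0.869, 0.401] [-0.0, -0.0, 0.006] mm 239 deg 1 
   [-0.037, -0.869, 0.761] [-0.0, -0.0, 0.006] mm 289 deg 1 
call
   [-0.0, 0.0, 0.208] [-0.0, -0.0, -0.0] mm 52 deg 0 
call
   [0.001, 0.002, -0.528] [-0.0, -0.0, -0.0] mm 132 deg 0 
   [0.093, 0.865, -0.949] [-0.0, -0.0, -0.009] mm 322 deg 2 
call
   [0.342, 0.547, -0.001] [-0.0, -0.0, -0.003] mm 161 deg 1 
   [0.464, 0.574, 0.04] [-0.001, -0.064, -0.003] mm 185 deg 12 
call
   [0.264, -0.0, 0.255] [0.0, -0.075, -0.001] mm 92 deg 14 
   [0.208, -0.0, 0.488] [0.0, -0.075, -0.001] mm 133 deg 14
```

Emit:
apply_moves(moves=[[[-0.02,-0.16,0.005],[0,0.01,0],0.2],[[-0.04,-0.32,0.01],[0,0.02,0],0.2],[[-0.06,-0.48,0.015],[0,0.032,0],0.2],[[-0.08,-0.64,0.02],[0,0.045,0],0.2],[[-0.1,-0.8,0.025],[0,0.055,0],0.2],[[-0.122,-0.957,0.027],[0.001,0.064,0.007],0.2],[[-0.122,-0.957,0.027],[0.001,0.064,0.007],0.2],[[-0.122,-0.957,0.027],[0.001,0.064,0.007],0.2]])

```text
clock: 10.5
eef_pos: [470.0, 101.0, 287.9]
eef_rot: [-3.141, 0.003, -0.048]
wrist_force: [0.8, -0.4, 0.3]
finger_gap: 75.0
finger_force: 0.0
```

Emit:
apply_moves(moves=[[[-0.01,-0.15,0.07],[0,0,0],0.2],[[-0.015,-0.3,0.14],[0,0,0],0.2],[[-0.02,-0.45,0.21],[0,0,0],0.2],[[-0.025,-0.6,0.28],[0,0,0],0.2],[[-0.03,-0.74,0.34],[0,0,0],0.2],[[-0.036,-0.869,0.401],[0,0,0.006],0.2],[[-0.036,-0.869,0.5],[0,0,0.006],0.2],[[-0.037,-0.869,0.64],[0,0,0.006],0.2],[[-0.037,-0.869,0.761],[0,0,0.006],0.2],[[-0.037,-0.869,0.761],[0,0,0.006],0.2],[[-0.037,-0.869,0.761],[0,0,0.006],0.2]])

```text
clock: 11.42
eef_pos: [472.3, 316.2, 97.9]
eef_rot: [3.141, 0.004, -0.071]
wrist_force: [0.2, 1.3, 1.3]
finger_gap: 75.0
finger_force: 0.0
```

```bash
python3 - <<'E'
from h import *
s=manip.read_state(); print(s["eef_pos"],s["eef_rot"],s["joints"],s["finger_gap"])
plan([[([472,317.6,48],Rdown(-.068))]])
E
```

```text
[472.2578 316.1796  97.9174] [ 3.1408  0.0036 -0.0709] [0.5249 0.472  1.5908 0.0015 1.0821 2.1658] 75.03202966563747
call
   [-0.001, -0.006, 0.2] [0.0, 0.001, -0.001] mm 50 deg 0
```

Emit:
apply_moves(moves=[[[0,-0.005,0.1],[0,0,0],0.2],[[0,-0.005,0.18],[0,0,0],0.2],[[0,-0.005,0.2],[0,0,0],0.2],[[0,-0.005,0.2],[0,0,0],0.2],[[0,-0.005,0.2],[0,0,0],1],[[0,-0.005,0.2],[0,0,0],1],[[0,-0.005,0.2],[0,0,0],1],[[0,-0.005,0.2],[0,0,0],1],[[0,-0.005,0.2],[0,0,0],1],[[0,-0.005,0.2],[0,0,0],1],[[0,-0.005,0.2],[0,0,0],1],[[0,-0.005,0.2],[0,0,0],1]])

```text
clock: 12.42
eef_pos: [472.3, 319.1, 49.8]
eef_rot: [-3.139, -0.001, -0.069]
wrist_force: [-1.2, -1.6, 6.8]
finger_gap: 43.7
finger_force: 15.0
```

Emit:
apply_moves(moves=[[[0,0,-0.1],[0,0,0],1],[[0,0,-0.22],[0,0,0],1],[[0,0,-0.36],[0,0,0],1],[[0.001,0.002,-0.528],[0,0,0],1],[[0.02,0.1,-0.64],[0,0,0],1],[[0.04,0.24,-0.74],[0,0,0],1],[[0.06,0.38,-0.84],[0,0,0],1],[[0.08,0.52,-0.93],[0,0,-0.005],1],[[0.09,0.68,-0.949],[0,0,-0.009],1],[[0.093,0.82,-0.949],[0,0,-0.009],1],[[0.093,0.865,-0.949],[0,0,-0.009],1],[[0.093,0.865,-0.949],[0,0,-0.009],1]])

```text
clock: 13.42
eef_pos: [480.1, 99.1, 286.3]
eef_rot: [-3.14, -0.0, -0.044]
wrist_force: [-0.0, -0.1, -0.9]
finger_gap: 44.0
finger_force: 15.0
```

Emit:
apply_moves(moves=[[[0.08,0.13,0],[0,0,0],1],[[0.17,0.27,0],[0,0,0],1],[[0.25,0.4,0],[0,0,-0.003],1],[[0.342,0.547,0],[0,0,-0.003],1],[[0.4,0.56,0.02],[0,-0.03,-0.003],1],[[0.464,0.574,0.04],[-0.001,-0.064,-0.003],1],[[0.464,0.574,0.04],[-0.001,-0.064,-0.003],1],[[0.464,0.574,0.04],[-0.001,-0.064,-0.003],1]])

```text
clock: 14.08
eef_pos: [591.3, -45.8, 271.9]
eef_rot: [-3.141, 0.207, -0.031]
wrist_force: [-0.6, 0.3, -0.9]
finger_gap: 43.4
finger_force: 15.0
```

```bash
python3 - <<'E'
from h import *
s=manip.read_state(); print(s["joints"])
plan([[(F['1h']+110*N,RT),(F['1h']+60*N,RT)]])
E
```

```text
[-0.1305  0.4935  1.153  -0.0203  1.701   1.4705]
call
   [0.25, 0.009, 0.281] [-0.0, -0.073, -0.001] mm 94 deg 13 
   [0.204, 0.009, 0.476] [-0.0, -0.073, -0.001] mm 130 deg 13
```

Emit:
apply_moves(moves=[[[0.08,0.003,0.09],[0,-0.025,0],1],[[0.16,0.006,0.18],[0,-0.05,0],1],[[0.25,0.009,0.281],[0,-0.073,-0.001],1],[[0.225,0.009,0.38],[0,-0.073,-0.001],1],[[0.204,0.009,0.476],[0,-0.073,-0.001],1],[[0.204,0.009,0.476],[0,-0.073,-0.001],1],[[0.204,0.009,0.476],[0,-0.073,-0.001],1],[[0.204,0.009,0.476],[0,-0.073,-0.001],1]])

```text
clock: 14.75
eef_pos: [617.3, -49.5, 152.7]
eef_rot: [-3.141, 0.425, -0.028]
wrist_force: [1.2, -0.4, 1.3]
finger_gap: 43.9
finger_force: 15.0
```

```bash
python3 - <<'E'
from h import *
rel('1h'); s=manip.read_state(); print(s["joints"],(RT.inv()*Ro.from_euler('xyz',s["eef_rot"])).as_rotvec())
plan([[(F['1h']+30*N,RT),(F['1h']+18*N,RT)]])
E
```

```text
rel 1h [-2.7689 -0.572  67.2428] force tray axes [ 0.5518 -0.3275  1.6906] mom [-0.0128 -0.2177  0.0302] gap 43.88575638638007
[-0.1231  0.7727  1.0264 -0.0398  1.7655  1.4762] [-0.0001  0.0115 -0.0006]
call
   [0.009, -0.002, 0.149] [0.0, -0.004, 0.0] mm 37 deg 1 
   [0.009, -0.002, 0.197] [0.0, -0.004, 0.0] mm 49 deg 1
```

Emit:
apply_moves(moves=[[[0.005,-0.001,0.05],[0,-0.004,0],1],[[0.009,-0.002,0.1],[0,-0.004,0],1],[[0.009,-0.002,0.125],[0,-0.004,0],1],[[0.009,-0.002,0.125],[0,-0.004,0],1],[[0.009,-0.002,0.125],[0,-0.004,0],1]])

```text
clock: 15.17
eef_pos: [605.5, -49.2, 120.5]
eef_rot: [-3.141, 0.442, -0.028]
wrist_force: [0.0, -0.1, -0.5]
finger_gap: 43.6
finger_force: 15.0
```

```bash
python3 - <<'E'
from h import *
rel('1h'); s=manip.read_state(); print((RT.inv()*Ro.from_euler('xyz',s["eef_rot"])).as_rotvec())
plan([[(F['1h']+23*N,RT),(F['1h']+16*N,RT)]])
E
```

```text
rel 1h [ 0.2042 -0.617  33.0727] force tray axes [ 0.2355 -0.0972 -0.4233] mom [ 0.0342 -0.1803 -0.0056] gap 43.6406156006714
[ 0.0006 -0.0058 -0.0002]
call
   [-0.001, -0.002, 0.04] [-0.0, 0.002, 0.0] mm 10 deg 0 
   [-0.0, -0.002, 0.068] [-0.0, 0.002, 0.0] mm 17 deg 0
```

Emit:
apply_moves(moves=[[[0,-0.002,0.02],[0,0.001,0],1],[[0,-0.002,0.035],[0,0.002,0],1],[[0,-0.002,0.048],[0,0.002,0],1],[[0,-0.002,0.058],[0,0.002,0],1],[[0,-0.002,0.066],[0,0.002,0],1],[[0,-0.002,0.066],[0,0.002,0],1],[[0,-0.002,0.066],[0,0.002,0],1]])

```text
clock: 15.75
eef_pos: [598.8, -48.4, 105.7]
eef_rot: [-3.141, 0.435, -0.028]
wrist_force: [1.3, 1.2, 6.3]
finger_gap: 43.8
finger_force: 18.4
```

```bash
python3 - <<'E'
from h import *
rel('1h')
def proj(X,c="scene"): 
    h=P(c)@np.append(X,1); return (h[:2]/h[2]).round(1).tolist()
b=viewer.camera("scene"); hs=cv2.cvtColor(b,cv2.COLOR_BGR2HSV); x0,y0=275,215; m=cv2.inRange(hs,(5,100,40),(16,255,255))[y0:y0+70,x0:x0+70]
c=max(cv2.findContours(m,0,1)[0],key=cv2.contourArea); print((cv2.approxPolyDP(c,1.2,True)[:,0]+[x0,y0]).tolist())
for z in (0,8): print(z,[proj(F['1h']+RF.apply([45*i,22*j,z])) for i,j in((-1,-1),(1,-1),(1,1),(-1,1))])
cv2.imwrite("pics/c6.png",cv2.resize(b[200:300,260:360],(600,600),interpolation=2))
E
```

```text
rel 1h [ 0.2895 -0.0211 16.7901] force tray axes [-1.5262  1.2491  6.1935] mom [ 0.0901 -0.0194 -0.0505] gap 43.84109044440826
[[316, 251], [311, 253], [308, 251], [302, 262], [303, 267], [310, 276], [323, 270], [325, 267]]
0 [[289.9, 243.6], [310.5, 275.2], [326.1, 267.6], [305.6, 236.8]]
8 [[290.6, 241.9], [311.4, 273.7], [327.1, 266.0], [306.4, 235.0]]
```

Same contact signature as before: fingertips on the floor at 16.8, and the block outline at the pocket mouth. Now I'll release, close and press.

Emit:
apply_moves(moves=[[[0,0,-0.004],[0,0,0],0.3],[[0,0,-0.004],[0,0,0],0.3],[[0,0,-0.004],[0,0,0],0.3],[[0,0,-0.004],[0,0,0],0.3],[[0,0,-0.1],[0,0,0],0.3],[[0,0,-0.2],[0,0,0],0.6],[[0,0,-0.2],[0,0,0],1],[[0,0,-0.2],[0,0,0],1],[[0,0,-0.2],[0,0,0],1],[[0,0,-0.2],[0,0,0],1],[[0,0,-0.2],[0,0,0],1],[[0,0,-0.2],[0,0,0],1]])

```text
clock: 16.8
eef_pos: [619.1, -49.1, 149.5]
eef_rot: [-3.141, 0.438, -0.028]
wrist_force: [0.5, -1.4, -0.3]
finger_gap: 22.8
finger_force: 0.0
```

```bash
python3 - <<'E'
from h import *
rel('1h')
b=viewer.camera("scene"); hs=cv2.cvtColor(b,cv2.COLOR_BGR2HSV); x0,y0=275,215; m=cv2.inRange(hs,(5,100,40),(16,255,255))[y0:y0+70,x0:x0+70]
c=max(cv2.findContours(m,0,1)[0],key=cv2.contourArea); print((cv2.approxPolyDP(c,1.2,True)[:,0]+[x0,y0]).tolist())
E
```

```text
rel 1h [ 0.2376 -0.1586 65.1428] force tray axes [ 0.6079 -1.3731  0.0005] mom [ 0.0095 -0.18    0.0085] gap 22.78385356403825
[[291, 244], [290, 246], [310, 276], [325, 269], [324, 265], [312, 248], [309, 252], [305, 248], [301, 250], [296, 243]]
```

Emit:
apply_moves(moves=[[[0,0,0.06],[0,0,0],1],[[0,0,0.12],[0,0,0],1],[[0,0,0.16],[0,0,0],1],[[0,0,0.18],[0,0,0],1],[[0,0,0.192],[0,0,0],1],[[0,0,0.2],[0,0,0],1],[[0,0,0.204],[0,0,0],1],[[0,0,0.204],[0,0,0],1]])

```text
clock: 17.52
eef_pos: [599.0, -48.5, 106.7]
eef_rot: [-3.141, 0.433, -0.028]
wrist_force: [1.8, 0.3, 14.8]
finger_gap: 0.3
finger_force: 7.2
```

```bash
python3 - <<'E'
from h import *
rel('1h'); stack(20)
G=Rdown(-.068)
plan([[(F['1h']+70*N,RT),([580,0,260],Rdown(-.03,.2))],[([530,150,260],Rdown(-.05))]],(F['1h']+15.5*N,RT))
E
```

```text
rel 1h [ 0.1086 -0.1024 17.7744] force tray axes [-4.6744  0.3599 14.1491] mom [ 0.1718  0.8796 -0.0774] gap 0.29748462946901283
x [519.8616 430.7026] 475.2821264745973 y [np.float64(337.46296433970286), np.float64(294.5311328381718)] 315.99704858893733 yaws -0.06082800654794417 -0.06216596362860457
call
   [0.0, 0.0, -0.218] [0.0, 0.0, 0.0] mm 54 deg 0 
   [-0.333, -0.191, -0.531] [0.0, 0.075, 0.0] mm 164 deg 14 
call
   [-0.212, -0.594, 0.044] [0.001, 0.064, 0.007] mm 158 deg 12
```

Block 2 is home: contact at 17.8, same as the first. Block 1 is at (475.3, 316.0), yaw -0.061.

Emit:
apply_moves(moves=[[[0,0,-0.1],[0,0,0],1],[[0,0,-0.24],[0,0,0],1],[[-0.1,-0.06,-0.33],[0,0.02,0],1],[[-0.22,-0.12,-0.43],[0,0.05,0],0.6],[[-0.333,-0.191,-0.531],[0,0.075,0],0.2],[[-0.333,-0.191,-0.531],[0,0.075,0],0.2],[[-0.333,-0.191,-0.531],[0,0.075,0],0.2]])

```text
clock: 18.15
eef_pos: [580.0, 0.4, 263.7]
eef_rot: [-3.141, 0.194, -0.027]
wrist_force: [0.6, -0.4, -0.1]
finger_gap: 23.5
finger_force: 0.0
```

Emit:
apply_moves(moves=[[[-0.05,-0.14,0.01],[0,0.015,0],0.2],[[-0.1,-0.28,0.02],[0,0.03,0],0.2],[[-0.15,-0.43,0.03],[0,0.05,0],0.2],[[-0.212,-0.594,0.044],[0.001,0.064,0.007],0.2],[[-0.212,-0.594,0.044],[0.001,0.064,0.007],0.2],[[-0.212,-0.594,0.044],[0.001,0.064,0.007],0.2],[[-0.212,-0.594,0.044],[0.001,0.064,0.007],0.2]])

```text
clock: 18.73
eef_pos: [530.5, 149.2, 258.5]
eef_rot: [-3.141, 0.002, -0.05]
wrist_force: [0.4, -0.4, 0.4]
finger_gap: 70.3
finger_force: 0.0
```

```bash
python3 - <<'E'
from h import *
G=Rdown(-.061)
plan([[([477,316,180],G),([475.3,316,80],G)]])
E
```

```text
call
   [-0.246, -0.655, 0.315] [-0.0, 0.001, 0.003] mm 192 deg 1 
   [-0.252, -0.655, 0.715] [-0.0, 0.001, 0.003] mm 251 deg 1
```

Emit:
apply_moves(moves=[[[-0.05,-0.13,0.06],[0,0,0],0.2],[[-0.1,-0.26,0.12],[0,0,0],0.2],[[-0.15,-0.39,0.18],[0,0,0],0.2],[[-0.2,-0.52,0.25],[0,0,0.003],0.2],[[-0.246,-0.655,0.315],[0,0.001,0.003],0.2],[[-0.249,-0.655,0.44],[0,0.001,0.003],0.2],[[-0.252,-0.655,0.58],[0,0.001,0.003],0.2],[[-0.252,-0.655,0.68],[0,0.001,0.003],0.2],[[-0.252,-0.655,0.715],[0,0.001,0.003],0.2],[[-0.252,-0.655,0.715],[0,0.001,0.003],0.2],[[-0.252,-0.655,0.715],[0,0.001,0.003],0.2]])

```text
clock: 19.65
eef_pos: [476.6, 316.1, 81.4]
eef_rot: [-3.14, -0.003, -0.061]
wrist_force: [0.9, -0.4, -0.4]
finger_gap: 75.4
finger_force: 0.0
```

```bash
python3 - <<'E'
from h import *
G=Rdown(-.061)
e=plan([[([475.3,316,28.5],G)]])
plan([[([475,316,170],G),([490,90,268],Rdown(-.04))],[([560,-60,290],Rdown(-.03)),([585,-150,285],Rdown(-.03,.2))],[(F['2h']+110*N,RT),(F['2h']+60*N,RT)]],e)
E
```

```text
call
   [-0.006, 0.001, 0.212] [-0.0, -0.001, -0.0] mm 53 deg 0 
call
   [-0.001, -0.001, -0.566] [-0.001, 0.0, -0.0] mm 142 deg 0 
   [0.114, 0.897, -0.96] [-0.001, 0.0, -0.007] mm 330 deg 1 
call
   [0.304, 0.589, -0.087] [0.0, 0.0, -0.003] mm 167 deg 1 
   [0.418, 0.944, -0.066] [0.0, -0.064, -0.003] mm 259 deg 12 
call
   [0.272, 0.224, 0.331] [0.0, -0.075, -0.001] mm 121 deg 14 
   [0.225, 0.224, 0.526] [0.0, -0.075, -0.001] mm 154 deg 14
```

Emit:
apply_moves(moves=[[[-0.004,0,0.1],[0,0,0],0.2],[[-0.005,0,0.19],[0,0,0],0.2],[[-0.005,0,0.212],[0,0,0],0.2],[[-0.005,0,0.212],[0,0,0],0.2],[[-0.005,0,0.212],[0,0,0],1],[[-0.005,0,0.212],[0,0,0],1],[[-0.005,0,0.212],[0,0,0],1],[[-0.005,0,0.212],[0,0,0],1],[[-0.005,0,0.212],[0,0,0],1],[[-0.005,0,0.212],[0,0,0],1],[[-0.005,0,0.212],[0,0,0],1],[[-0.005,0,0.212],[0,0,0],1]])

```text
clock: 20.65
eef_pos: [474.7, 317.0, 28.5]
eef_rot: [-3.14, -0.004, -0.06]
wrist_force: [-1.3, -1.4, 7.0]
finger_gap: 43.8
finger_force: 15.0
```

Emit:
apply_moves(moves=[[[0,0,-0.1],[0,0,0],1],[[0,0,-0.22],[0,0,0],1],[[0,0,-0.38],[0,0,0],1],[[0,0,-0.54],[0,0,0],1],[[0.02,0.1,-0.66],[0,0,0],1],[[0.04,0.24,-0.76],[0,0,0],1],[[0.06,0.38,-0.86],[0,0,0],1],[[0.08,0.52,-0.95],[0,0,-0.005],1],[[0.1,0.68,-0.96],[0,0,-0.007],1],[[0.114,0.83,-0.96],[0,0,-0.007],1],[[0.114,0.897,-0.96],[0,0,-0.007],1],[[0.114,0.897,-0.96],[0,0,-0.007],1]])

```text
clock: 21.65
eef_pos: [488.5, 87.9, 267.8]
eef_rot: [-3.14, -0.003, -0.042]
wrist_force: [0.1, 1.6, -0.8]
finger_gap: 43.9
finger_force: 15.0
```

Emit:
apply_moves(moves=[[[0.07,0.14,-0.02],[0,0,0],1],[[0.15,0.29,-0.04],[0,0,0],1],[[0.22,0.44,-0.065],[0,0,-0.003],1],[[0.304,0.589,-0.087],[0,0,-0.003],1],[[0.34,0.7,-0.08],[0,-0.02,-0.003],1],[[0.38,0.83,-0.07],[0,-0.04,-0.003],1],[[0.418,0.944,-0.066],[0,-0.064,-0.003],1],[[0.418,0.944,-0.066],[0,-0.064,-0.003],1],[[0.418,0.944,-0.066],[0,-0.064,-0.003],1],[[0.418,0.944,-0.066],[0,-0.064,-0.003],1]])

```text
clock: 22.48
eef_pos: [584.2, -148.0, 283.7]
eef_rot: [-3.139, 0.198, -0.028]
wrist_force: [-1.3, 0.2, -0.3]
finger_gap: 43.6
finger_force: 15.0
```

```bash
python3 - <<'E'
from h import *
s=manip.read_state(); print(s["joints"])
plan([[(F['2h']+110*N,RT),(F['2h']+60*N,RT)]])
E
```

```text
[-0.2886  0.5047  1.1091 -0.0485  1.7195  1.3075]
call
   [0.273, 0.234, 0.326] [-0.001, -0.076, 0.0] mm 121 deg 14 
   [0.225, 0.234, 0.52] [-0.001, -0.076, 0.0] mm 153 deg 14
```

Emit:
apply_moves(moves=[[[0.09,0.08,0.1],[0,-0.025,0],1],[[0.18,0.16,0.21],[0,-0.05,0],1],[[0.273,0.234,0.326],[-0.001,-0.076,0],1],[[0.25,0.234,0.42],[-0.001,-0.076,0],1],[[0.225,0.234,0.52],[-0.001,-0.076,0],1],[[0.225,0.234,0.52],[-0.001,-0.076,0],1],[[0.225,0.234,0.52],[-0.001,-0.076,0],1],[[0.225,0.234,0.52],[-0.001,-0.076,0],1],[[0.225,0.234,0.52],[-0.001,-0.076,0],1],[[0.225,0.234,0.52],[-0.001,-0.076,0],1]])

```text
clock: 23.32
eef_pos: [612.7, -207.7, 148.4]
eef_rot: [3.139, 0.432, -0.028]
wrist_force: [-0.4, -0.0, -0.4]
finger_gap: 43.5
finger_force: 15.0
```

```bash
python3 - <<'E'
from h import *
rel('2h'); s=manip.read_state(); print(s["joints"],(RT.inv()*Ro.from_euler('xyz',s["eef_rot"])).as_rotvec())
plan([[(F['2h']+32*N,RT),(F['2h']+16*N,RT)]])
E
```

```text
rel 2h [-0.9695 -0.77   63.2696] force tray axes [-0.1663 -0.057  -0.5009] mom [ 0.0324 -0.2569  0.0294] gap 43.53496372719243
[-0.3333  0.8422  0.9192 -0.1314  1.7922  1.2632] [-0.0022  0.0041 -0.0003]
call
   [0.003, -0.003, 0.125] [0.001, -0.001, 0.0] mm 31 deg 0 
   [0.003, -0.004, 0.189] [0.001, -0.001, 0.0] mm 47 deg 0
```

Emit:
apply_moves(moves=[[[0.002,-0.002,0.05],[0,-0.001,0],1],[[0.003,-0.003,0.1],[0.001,-0.001,0],1],[[0.003,-0.003,0.13],[0.001,-0.001,0],1],[[0.003,-0.003,0.145],[0.001,-0.001,0],1],[[0.003,-0.003,0.158],[0.001,-0.001,0],1],[[0.003,-0.003,0.17],[0.001,-0.001,0],1],[[0.003,-0.003,0.18],[0.001,-0.001,0],1],[[0.003,-0.003,0.183],[0.001,-0.001,0],1],[[0.003,-0.003,0.183],[0.001,-0.001,0],1],[[0.003,-0.003,0.183],[0.001,-0.001,0],1]])

```text
clock: 24.15
eef_pos: [594.4, -206.7, 105.8]
eef_rot: [-3.14, 0.436, -0.028]
wrist_force: [2.4, 1.2, 10.5]
finger_gap: 43.8
finger_force: 20.3
```

```bash
cat >> h.py <<'E'
def seen(k):
    q=[P("scene")@np.append(F[k]+RF.apply([45*i,22*j,0]),1) for i,j in((-1,-1),(1,-1),(1,1),(-1,1))]; q=np.array([h[:2]/h[2] for h in q])
    b=viewer.camera("scene"); hs=cv2.cvtColor(b,cv2.COLOR_BGR2HSV); x0,y0=(q.min(0)-10).astype(int); x1,y1=(q.max(0)+8).astype(int)
    m=cv2.inRange(hs,(5,100,40),(16,255,255))[y0:y1,x0:x1]
    c=max(cv2.findContours(m,0,1)[0],key=cv2.contourArea); print("home",q.round(1).tolist(),"seen",(cv2.approxPolyDP(c,1.2,True)[:,0]+[x0,y0]).tolist())
E
python3 - <<'E'
from h import *
rel('2h'); seen('2h')
E
```

```text
rel 2h [ 0.3437 -0.2883 16.9263] force tray axes [-2.3245  1.2277 10.5199] mom [ 0.0775  0.1274 -0.0607] gap 43.82956590432953
home [[228.5, 270.5], [248.8, 305.4], [266.9, 296.5], [246.5, 262.6]] seen [[255, 275], [253, 275], [251, 281], [243, 284], [240, 290], [240, 294], [248, 306], [263, 299], [266, 295]]
```

Same signature again, so release and back off.

Emit:
apply_moves(moves=[[[0,0,-0.006],[0,0,0],0.3],[[0,0,-0.006],[0,0,0],0.3],[[0,0,-0.006],[0,0,0],0.3],[[0,0,-0.006],[0,0,0],0.3],[[0,0,-0.1],[0,0,0],0.3],[[0,0,-0.2],[0,0,0],0.6],[[0,0,-0.2],[0,0,0],1],[[0,0,-0.2],[0,0,0],1],[[0,0,-0.2],[0,0,0],1],[[0,0,-0.2],[0,0,0],1],[[0,0,-0.2],[0,0,0],1],[[0,0,-0.2],[0,0,0],1]])

```text
clock: 25.2
eef_pos: [614.2, -207.3, 148.2]
eef_rot: [-3.139, 0.441, -0.028]
wrist_force: [-0.2, -0.3, 0.4]
finger_gap: 22.5
finger_force: 0.0
```

```bash
python3 - <<'E'
from h import *
rel('2h'); seen('2h')
E
```

```text
rel 2h [ 0.4113 -0.3695 63.7876] force tray axes [-0.3477 -0.2793  0.3246] mom [ 0.0855 -0.1975  0.0454] gap 22.500195842357414
home [[228.5, 270.5], [248.8, 305.4], [266.9, 296.5], [246.5, 262.6]] seen [[237, 273], [232, 276], [232, 279], [248, 306], [266, 298], [251, 272], [249, 273], [246, 281], [243, 281]]
```

Emit:
apply_moves(moves=[[[0,0,0.06],[0,0,0],1],[[0,0,0.12],[0,0,0],1],[[0,0,0.155],[0,0,0],1],[[0,0,0.175],[0,0,0],1],[[0,0,0.187],[0,0,0],1],[[0,0,0.195],[0,0,0],1],[[0,0,0.199],[0,0,0],1],[[0,0,0.199],[0,0,0],1]])

```text
clock: 25.92
eef_pos: [594.5, -206.7, 106.6]
eef_rot: [-3.14, 0.436, -0.028]
wrist_force: [2.8, 1.6, 13.9]
finger_gap: 0.4
finger_force: 6.8
```

```bash
python3 - <<'E'
from h import *
rel('2h')
plan([[(F['2h']+70*N,RT),([460,-205,310],Rdown(-.03,.2)),([380,-205,310],Rdown(-.03,.0))]],(F['2h']+15.5*N,RT))
E
```

```text
rel 2h [ 0.1577 -0.258  17.7398] force tray axes [-3.359   1.725  13.8222] mom [ 0.416   0.6287 -0.1297] gap 0.4277658688096107
call
   [0.0, -0.0, -0.218] [0.0, 0.0, 0.0] mm 54 deg 0 
   [-0.831, 0.01, -0.519] [0.0, 0.075, 0.0] mm 245 deg 14 
   [-1.121, 0.019, -0.384] [0.0, 0.139, 0.0] mm 296 deg 25 TOO FAR
```

All three presses met at the same depth: 17.7, 17.8 and 17.7. I'll retreat and take a last look.

Emit:
apply_moves(moves=[[[0,0,-0.1],[0,0,0],1],[[0,0,-0.24],[0,0,0],1],[[-0.05,0,-0.4],[0,0.01,0],1],[[-0.15,0,-0.52],[0,0.03,0],1],[[-0.3,0,-0.55],[0,0.05,0],1],[[-0.45,0,-0.55],[0,0.075,0],1],[[-0.6,0,-0.55],[0,0.075,0],1],[[-0.75,0,-0.55],[0,0.075,0],1],[[-0.9,0,-0.55],[0,0.075,0],1],[[-0.95,0,-0.55],[0,0.075,0],1],[[-0.95,0,-0.55],[0,0.075,0],1],[[-0.95,0,-0.55],[0,0.075,0],1]])

```text
clock: 26.92
eef_pos: [437.4, -202.8, 330.2]
eef_rot: [-3.14, 0.202, -0.029]
wrist_force: [-0.7, 0.7, 0.5]
finger_gap: 0.9
finger_force: 0.0
```

```bash
python3 - <<'E'
from h import *
for k in F: seen(k)
b=viewer.camera("scene"); t=viewer.camera("top")
cv2.imwrite("pics/fin.png",np.hstack([cv2.resize(b[170:320,165:365],(530,400),interpolation=2),cv2.resize(t[120:320,140:275],(270,400),interpolation=2)]))
s=manip.read_state(); print(s["qd"],s["wrist_force"])
E
```

```text
home [[289.9, 243.6], [310.5, 275.2], [326.1, 267.6], [305.6, 236.8]] seen [[305, 238], [291, 244], [290, 246], [311, 276], [326, 268]]
home [[228.5, 270.5], [248.8, 305.4], [266.9, 296.5], [246.5, 262.6]] seen [[246, 264], [230, 271], [229, 274], [247, 305], [250, 306], [266, 298], [266, 296]]
home [[203.8, 228.4], [222.8, 260.8], [240.8, 253.2], [221.7, 221.6]] seen [[220, 223], [204, 230], [221, 261], [223, 262], [239, 255], [240, 253], [224, 226]]
[-0.0037 -0.0074  0.0039  0.0007  0.0002 -0.0009] [ 0.2728 -0.0731  0.3051]
```

View pics/fin.png

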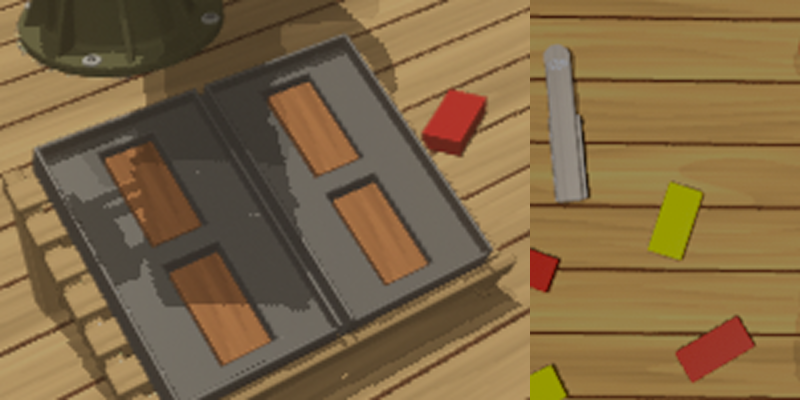

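The picture shows all four pockets filled flush: new blocks at (152,195), (220,305) and (380,230), plus the fixed one at (312,128). The stack is gone, and the brush and look-alikes haven't moved.

```bash
python3 -c "
from cell import manip; print(manip.sign_off())"
```

```text
the job is handed in; nothing more can be done
None
```

The job is handed in: the three cedar blocks went in by turns (tray 2 toe, tray 1 heel, tray 2 heel). All three lie flush in their pockets by the final picture and press depths, but sign-off returned no verdict.

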